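# Hang the painting on the display pin until its safety hook latches

### The job

Take the small painting out of its wooden rack by the orange tab on top of its hook, and hang it on the steel pin of the display stand: bring the hook's mouth over the pin and press it down, firmly but without forcing anything, until the red sprung latch gives way and flips shut again beneath the pin. The pin may be clamped anywhere in its slot, so feel for it; then let the painting hang freely from the pin and leave the jar, the tube and the brush pot where they are.

Things in the scene. Friction and masses are not known exactly. Their poses are not given: they have to be found in the camera images.
- hook_grip (a point): Centre of the orange grip tab on top of the painting's hook: 14 mm thick (x), 30 wide (y), 37 tall. Axes of all painting entries: z up, y along the picture's width, x out of its bare back, the way the hook's nose points. It stands upright in the rack, leaning up to 3 degrees; lift it straight up at least 60 mm to clear the rack.
- hook_seat (a point): Where the pin's centre lies when the hook is fully home, 42 mm straight below hook_grip. The steel hook is an upside-down U, mouth down, 16 mm wide (y); throat 20 mm wide in x, from the strip (x = -10) to the nose (x = +10), so the 12 mm pin has 4 mm play each way; at the top it narrows to a V-shaped seat that centres the pin. Crown top at z = +18.5, where the tab begins.
- hook_nose (a point): Lowest point of the hook's nose, a limb 7 mm thick in x: 35.5 mm below and 13.5 mm on the +x side of hook_seat. The pin must pass between the nose and the back strip.
- hook_strip (a point): On the front (+x) face of the flat steel back strip, 60 mm below hook_seat and 10 mm on its -x side. This face is flat from 20 mm above hook_seat to 105 mm below it. With the nose held above the pin, the strip can be brought against the pin along +x to feel where the pin is; the pin then slides up along the strip into the mouth.
- latch (a joint): Red sprung latch across the hook's mouth: 21.5 mm long, 3 thick, hinged on the nose 28 mm below hook_seat. 0 rad = shut (level); grows up to 1.5 as the pin pushes it up into the throat; cannot go below 0. Needs roughly 5 to 12 N of downward push, well over the painting's weight, and snaps back to 0 beneath the pin 2 to 5 mm before the pin reaches the seat.
- pin_slot (a point): Middle of the slot, level with the slot and half-way along the free pin, 200 mm above the table. z up, y along the pin towards the post, x across. Pin: steel, level, 12 mm thick, from y = -80 mm (red end disc, 20 mm) to the post head at +110. Its axis is clamped firmly up to 24 mm either way in x and 15 mm in z from this point; where is not reported.
- stand: Fixed display stand: foot plate 120 x 250 x 12 mm, aluminium post at its +y end with a slotted head, 88 (x) x 70 mm, top 235 mm above the table. Origin on the table under the pin's middle, axes as pin_slot. The hook goes on the pin near its middle (within 20 mm), nose pointing along the stand's +x. At most 25 N of hook on pin.
- rack: Fixed wooden rack, base 90 x 120 x 8 mm, with two ridges along y whose tops are 53 mm above the table and which leave a 10 mm slot for the panel. Origin: underside centre. Axes as those of the painting standing in it.
- painting: The loose painting with its hook, 0.17 to 0.28 kg. Panel 160 wide (y) x 125 tall x 8 mm thick (x). Origin: middle of the panel's bottom edge; hook_grip lies 17 mm on the +x side of it and 203 mm above.
- paint_jar: Bystander: lidded paint jar 56 mm wide, 70 mm tall; origin at its base. Leave alone.
- paint_tube: Bystander: paint tube lying flat, about 110 x 34 x 18 mm; origin under its middle. Leave alone.
- brush_pot: Bystander: white pot 72 mm wide, 85 mm tall with three brushes up to 170 mm high; origin at its base. Leave alone.
Mind the look-alikes: they are no part of the job. Leave any blue look-alike of the rack alone.

How it is judged (in metres and radians):
On the way, in this order (a step that is already met when the one before it is completed fails the run):
1. the painting is lifted clear of the rack by its tab (height (world z) of hook_grip above 0.25 m and contact force between painting and rack below 0.05 N and contact force between the fingers and painting above 1 N), for 0.1 s.
2. the pin, pressed into the mouth of the held hook, pushes the latch open (value of joint latch above 0.4 rad and contact force between painting and stand above 1 N and contact force between the fingers and painting above 1 N), for 0.02 s.
At the end, for the whole second after the job is handed in: At rest, untouched, hung on the pin: pin in the hook's throat (hook seat within 32 mm across, 35 mm along, 18 mm in height of the slot's middle), latch shut beneath (below 0.12 rad), stand carrying the weight, painting within 0.3 rad of upright and 0.25 rad of square to the pin (value of joint latch below 0.12 rad and contact force between painting and stand above 1 N and x of hook_seat in the frame of pin_slot between -0.032 and 0.032 m and y of hook_seat in the frame of pin_slot between -0.035 and 0.035 m and z of hook_seat in the frame of pin_slot between -0.018 and 0.018 m and angle between painting's own z axis and vertical below 0.3 rad and angle between the y axis of painting and the y axis of stand, either way round below 0.25 rad and linear speed of painting below 0.08 m/s).
It fails at once if the painting or its hook is forced against the stand with more than 25 N (contact force between painting and stand above 25 N).
It fails at once if the paint jar is pushed away (30 mm) (distance of paint_jar from where it was at the start of the episode above 0.03 m).
It fails at once if the paint tube is pushed away (30 mm) (distance of paint_tube from where it was at the start of the episode above 0.03 m).
It fails at once if the brush pot is pushed away (30 mm) (distance of brush_pot from where it was at the start of the episode above 0.03 m).
It also fails if it takes over 61 s, if anything falls off the work surface, if the arm or the gripper's body presses on something with over 40 N, if the wrist force passes 120 N, or if a joint passes its speed limit or range.

### The arm

A 6-joint arm with a two-finger parallel gripper is mounted at the origin on the work surface. World frame = base frame: x ahead of the robot, y to its left, z up, the work surface at z = 0. Lengths are in mm, angles in rad, forces in N, time in s.
With the tool pointing down it reaches from about 275 to 725 mm from the base axis. Payload 5.6 kg.
Tool frame: the origin (TCP) lies at the very end of the fingers, on their centre line; the grasp point (between the pads) lies 19 mm behind it; y points along the fingers, x is the direction in which the jaws open and shut, and the axes are right-handed (so a half turn about y gives the same grasp; the last joint's range is limited). The gripper opens to 85 mm and grips with 20 to 120 N. Pads are 22 mm wide; open, the fingers measure 114 mm over their backs; the gripper's body (76 mm by 85 mm) begins 54 mm behind the grasp point. The pads swing forward as they close: fully open they stand 13 mm farther back than shut.
Start: joints at [1.604, 0.255, 0.108, 0, -1.424, -0.285], TCP at [137.004, 532.656, 231.283] pointing down, gripper open.
Joint ranges: [-2.95, 2.95], [-1.21, 1.97], [-1.09, 1.5], [-2.87, 1.71], [-2.94, -0.07], [-3.05, 3.05]. Speed limits (rad/s): [2.57, 2.57, 3.14, 3.14, 3.14, 3.14].

### API

Orientations are given as a rotation vector (axis times angle).
In Python, from bench import arm gives the robot as it stands.
- The arm moves only by the tool jog_arm, never from a script. Its arguments are lists of equal length, an entry for each row: "twist": the turn, a rotation vector about the world's x, y, z normalised to -1 to 1, where 1 is pi/2 rad, a list of three; "travel": the shift along the world's x, y, z normalised to -1 to 1, where 1 is 0.1 m, a list of three; "hand": the finger opening in mm, from 0 to 85.4. In form: {"twist": [[rx, ry, rz], ...], "travel": [[dx, dy, dz], ...], "hand": [hand, ...]}. A call has 1 to 20 rows; each row shifts and turns the pose as measured when the row begins; what a row does not reach is not made up. A row lasts 1/8 s, in which the tool goes at most 62.5 mm and 10.7 degrees, less where a joint would pass 70% of its speed; a pose out of reach is approached as far as the arm can. A call with a number of a shift or a turn outside -1 to 1 is refused whole. A call with a gripper value outside its range is refused whole. The fingers move at their own pace and stop on an object; "grip_force" is the grip in N (left out, the last holds). Time passes only in rows, so rows that do not move let the fingers close. It gives the time, the measured TCP pose, the force and the opening at its end, in the units of the state.
- arm.observe(): the state, without advancing time (a new reading comes with each control period).
- arm.capture(name): name is "scene" or "side" or "wrist"; returns a dict with "color" (420x560x3 uint8, red, green, blue), "vfov" (degrees; the focal length in pixels is half the picture's height over the tangent of half this angle, whatever the lens; pixels are square), "cx", "cy" (the principal point, pixels), "view" (4x4, takes a point from world to camera coordinates). Camera axes: x right, y down, z forward; pixel columns grow to the right and rows downward; lengths in mm; the calibration is good to about 2 mm. A picture is of the moment at which its call begins. There is no depth.
- arm.hand_in(): hands the job in, once; it reports no verdict.
The state is a dict: "time": time; "joint_positions": joint angles; "joint_vel": joint speeds; "joint_efforts": joint torques, N m; "eef_pos": TCP position; "ee_rot": TCP orientation; "wrist_force": force on the tool from outside, world axes, zero at the start; "moment": the same for the moment, N m; "width": finger opening in mm.
Only numpy, scipy, OpenCV 4.12 (cv2) and the standard library are available. Lean on these libraries where they do the work, as an engineer would, in place of code of your own. Each camera call takes 0.05 s, during which the arm holds its last target. There are 200 camera calls.

## Working session

There is one attempt and no reset: what is moved stays moved. The work goes in short steps, Python scripts to look and compute and a tool call to move; the robot and the scene stay as the last step left them, time stands still between calls to the robot, and variables do not carry over. Pictures are saved under pics/ and viewed, about 8 in all and at most 12, crops included, and the job is handed in when it is done.

Besides the shell and the picture viewer there is one more tool, called after "Call:" as name(argument=value, ...) on one line, values as JSON. jog_arm: Moves the arm, as the interface text tells. Its arguments: {"type":"object","properties":{"twist":{"type":"array"},"travel":{"type":"array"},"hand":{"type":"array"},"grip_force":{"type":"number"}},"required":["twist","travel","hand"]}

```bash
mkdir -p pics; cat > h.py <<'E'
import numpy as np, cv2, json
from bench import arm
def cap(n,tag):
    c=arm.capture(n); cv2.imwrite(f'pics/{tag}.png',c['color'][:,:,::-1])
    np.savez(f'pics/{tag}.npz',**{k:np.array(v) for k,v in c.items()}); return c
def load(tag): return dict(np.load(f'pics/{tag}.npz'))
def f(c): return c['color'].shape[0]/2/np.tan(np.radians(float(c['vfov']))/2)
def ray(c,u,v):
    V=c['view'];R=V[:3,:3];d=R.T@np.array([(u-c['cx'])/f(c),(v-c['cy'])/f(c),1]);return -R.T@V[:3,3],d
def atz(c,u,v,z):
    o,d=ray(c,u,v);return o+d*(z-o[2])/d[2]
def proj(c,p):
    q=c['view'][:3,:3]@np.array(p,float)+c['view'][:3,3];return np.array([c['cx']+f(c)*q[0]/q[2],c['cy']+f(c)*q[1]/q[2]])
def tri(obs):
    A=np.zeros((3,3));b=np.zeros(3)
    for c,u,v in obs:
        o,d=ray(c,u,v);d/=np.linalg.norm(d);P=np.eye(3)-np.outer(d,d);A+=P;b+=P@o
    p=np.linalg.solve(A,b);return p,[np.round(proj(c,p)-[u,v],1) for c,u,v in obs]
E
python3 - <<'E'
from h import *
a=cap('scene','s0');b=cap('side','d0')
for c in (a,b): print(ray(c,c['cx'],c['cy']),c['vfov'])
print(arm.observe())
cv2.imwrite('pics/both.png',cv2.resize(np.vstack([a['color'],b['color']])[:,:,::-1],None,fx=.7,fy=.7))
E
```

```text
(array([ 793.76709073, -440.18713624,  725.58705235]), array([-0.30971489,  0.62192365, -0.71922712])) 55.689933186401184
(array([380.96929687, 699.00771135, 714.50891888]), array([ 0.17218546, -0.73283708, -0.65825677])) 56.193380973326065
{'time': 0.1, 'joint_positions': array([ 1.60361378e+00,  2.55689610e-01,  1.07174290e-01, -3.99651144e-04,
       -1.42388809e+00, -2.84583049e-01]), 'joint_vel': array([ 6.81628495e-05,  9.34683821e-04,  2.09821743e-03,  1.19808859e-03,
       -2.65924591e-04, -1.85386848e-03]), 'joint_efforts': array([-3.23183551e-03, -3.87601876e+01,  2.38473630e+01,  5.37805840e+00,
       -3.81405887e-03, -3.38149221e-06]), 'eef_pos': array([136.8660538 , 532.26588932, 230.50469118]), 'ee_rot': array([-1.08071873,  1.3915919 , -1.393477  ]), 'wrist_force': array([-0.40556481, -0.04283005, -1.02448378]), 'moment': array([-0.06434789, -0.06903592, -0.00973198]), 'width': 85.09789147382628}
```

View pics/s0.png

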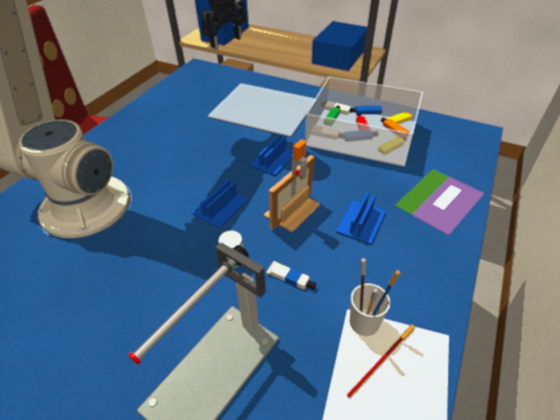

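View pics/d0.png

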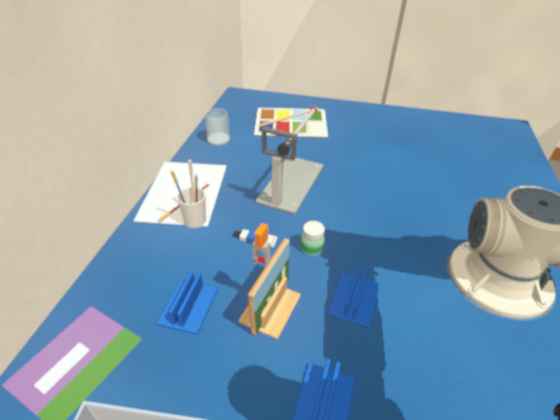

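The scene view shows the painting in the only wooden rack at about (292,190), with its orange tab at (299,150). Three blue look-alike racks stand at (270,155), (220,203) and (362,218). The stand is at (210,330), with the pin running from (135,357) to (235,265). The tube is at (290,277), the jar at (231,243) behind the post head, and the pot at (370,308). The side view shows the tab at (262,240), the rack at (270,305), and the stand at (290,170) with the pin's red end at (314,109).

The wooden rack is the one meant, since it holds the only painting with a hook. I'll confirm that in enlarged crops.

```bash
python3 - <<'E'
from h import *
a=load('s0');b=load('d0')
def crop(c,x,y,w,h,s=4): return cv2.resize(c['color'][y:y+h,x:x+w,::-1],None,fx=s,fy=s,interpolation=cv2.INTER_CUBIC)
im=np.hstack([crop(a,250,130,90,110,5),crop(b,225,215,90,110,5)][:2])
im=im[:, :800] if im.shape[1]<=800 else cv2.resize(im,(800,int(550*800/900)))
cv2.imwrite('pics/c1.png',im)
im=np.hstack([crop(a,120,230,170,190,2.4),crop(b,240,95,100,122,3.7)[:456]]) if 0 else None
i1=crop(a,120,230,170,190,2.6);i2=crop(b,245,95,90,125,3.8)
h=min(i1.shape[0],i2.shape[0]);cv2.imwrite('pics/c2.png',np.hstack([i1[:h],i2[:h]]));print(h,i1.shape,i2.shape)
for c in(a,b): print(c['cx'],c['cy'],proj(c,[137,532,231]),proj(c,[0,0,0]))
E
```

```text
475 (494, 442, 3) (475, 342, 3)
282.155200045846 215.2560344346479 [226.92137862  47.68450487] [ 85.6678589  205.22789907]
272.6596326437668 210.98344676976822 [541.22237339 503.98915739] [499.561147   276.87880123]
```

View pics/c1.png

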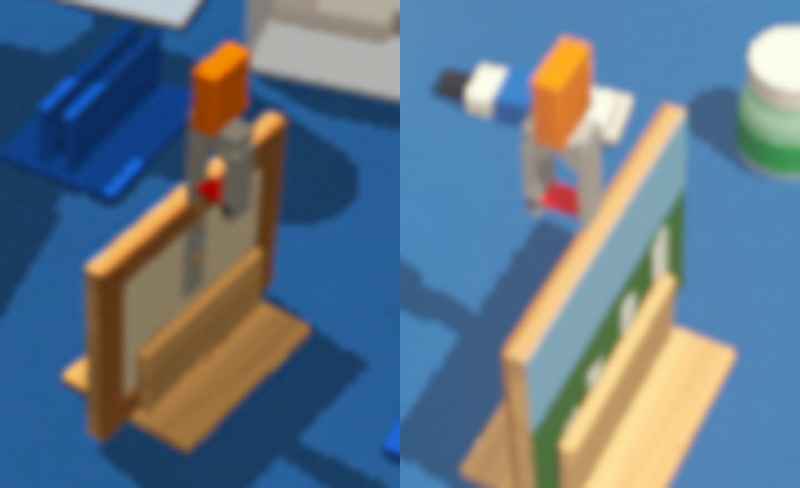

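View pics/c2.png

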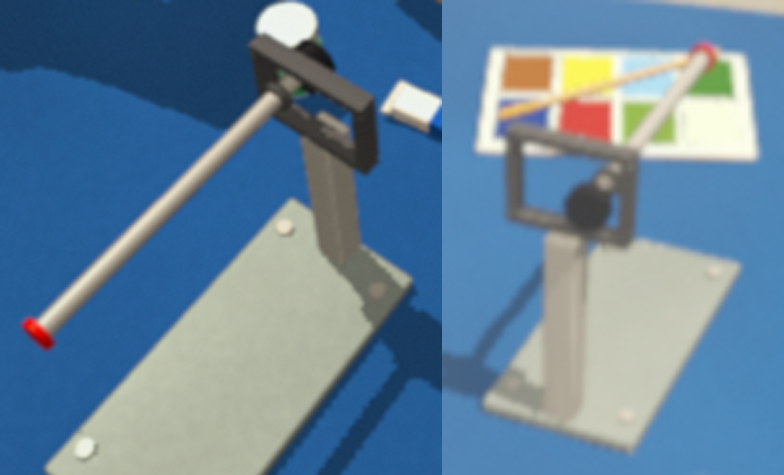

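```bash
cat > fit.py <<'E'
from h import *
from scipy.optimize import least_squares
a=load('s0');b=load('d0')
L1=lambda u,v:(a,250+u/4.444,130+v/4.444); R1=lambda u,v:(b,225+(u-400)/4.444,215+v/4.444)
L2=lambda u,v:(a,120+u/2.6,230+v/2.6); R2=lambda u,v:(b,245+(u-442)/3.8,95+v/3.8)
P=[((-4,-80,125),L1(87,268)),((4,-80,125),L1(120,279)),((4,80,125),L1(286,120)),((-4,80,125),L1(258,113)),((-4,-80,0),L1(90,436)),
((10,-15,221.5),L1(192,72)),((10,15,221.5),L1(232,42)),((24,15,221.5),L1(249,50)),((24,-15,221.5),L1(213,80)),((24,-15,184.5),L1(213,135)),((24,15,184.5),L1(247,103)),((10,-15,184.5),L1(191,126)),
((24,15,221.5),R1(532,70)),((10,15,221.5),R1(560,78)),((10,-15,221.5),R1(592,46)),((24,-15,221.5),R1(565,36)),((24,15,184.5),R1(532,133)),((10,15,184.5),R1(557,145)),((10,-15,184.5),R1(590,108)),
((4,80,125),R1(505,355)),((-4,80,125),R1(525,365)),((-4,-80,125),R1(686,112)),((4,-80,125),R1(665,103))]
S=[((-60,125,12),L2(292,198)),((60,125,12),L2(412,279)),((-60,-125,12),L2(45,468)),((60,125,12),R2(484,406)),((-60,125,12),R2(632,452)),((-60,-125,12),R2(742,264))]
H=[((-44,110,235),L2(250,45)),((44,110,235),L2(362,105)),((44,110,165),L2(358,172))]
def T(p,q):
    c,s=np.cos(p[3]),np.sin(p[3]);x,y,z=q;ty=p[4] if len(p)>4 else 0
    x,z=x*np.cos(ty)+z*np.sin(ty),-x*np.sin(ty)+z*np.cos(ty)
    return np.array([p[0]+c*x-s*y,p[1]+s*x+c*y,p[2]+z])
def run(name,pts,p0,free,off=False):
    def full(v):
        p=np.array(p0,float);p[free]=v[:len(free)];return p
    def r(v):
        p=full(v);o=np.array([0,v[-1],0]) if off else 0
        return np.concatenate([proj(o_[0],T(p,np.array(q,float)+(o if q[2]==12 else 0)))-o_[1:] for q,o_ in pts])
    s=least_squares(r,list(np.array(p0,float)[free])+([20.] if off else []),loss='soft_l1')
    print(name,np.round(s.x,3),'rms',np.sqrt(np.mean(r(s.x)**2)));print(np.round(r(s.x).reshape(-1,2),1).tolist());return full(s.x)
if __name__=='__main__':
    g=atz(a,292,215,0);print(g)
    p=run('paint',P,[g[0],g[1],8,0.5,0],[0,1,2,3,4]);print('grip',T(p,(17,0,203)))
    g=atz(a,210,360,0)
    s=run('stand',S+H,[g[0],g[1],0,0.3],[0,1,3],True)
    e,res=tri([L2(38,333),R2(703,53)]);print('disc',e,res)
    c,s_=np.cos(s[3]),np.sin(s[3]);d=e-s[:3];print('disc in stand',c*d[0]+s_*d[1],-s_*d[0]+c*d[1],d[2])
    # pin axis from scene: pixel line vs x,z hypothesis
    for z in(185,192,200,208,215):
        for uv in (L2(38,333),L2(160,213),R2(703,53),R2(650,125)):
            q=atz(uv[0],uv[1],uv[2],z)-s[:3];print(z,np.round([c*q[0]+s_*q[1],-s_*q[0]+c*q[1]],1),end=' ')
        print()
E
python3 fit.py
```

```text
[503.51210476 198.73440395   0.        ]
paint [ 4.97502e+02  2.07003e+02  4.19800e+00 -2.09000e-01  2.10000e-02] rms 1.1809447331508767
[[-0.2, 1.2], [-4.8, 0.3], [-0.8, 0.3], [2.8, 0.6], [-0.0, 0.7], [-0.0, -1.7], [-0.7, -1.6], [0.8, -1.0], [0.6, -1.0], [-0.0, 0.5], [0.4, 0.9], [-0.2, -0.1], [-0.9, 0.4], [-0.2, 0.9], [0.0, -2.2], [-0.8, -2.1], [-0.1, 0.8], [1.0, 0.4], [0.8, -1.7], [0.4, 0.5], [-0.2, -0.2], [-0.5, -0.0], [0.7, 0.9]]
grip [518.35946111 202.56823743 206.78921301]
stand [ 5.41201e+02 -2.38132e+02 -1.65000e-01  8.62400e+00] rms 1.440741214653907
[[-0.6, -1.8], [0.8, -1.8], [-1.0, -0.2], [-0.6, -1.7], [0.6, -2.5], [-0.4, -0.9], [-0.5, -1.6], [0.0, 1.0], [3.8, 0.6]]
disc [ 505.76597034 -318.17239086  205.07347625] [array([-0.3, -0.1]), array([-0.1,  0.1])]
disc in stand -21.824153141413184 -84.7690305871354 205.07347624799183
185 [-33.1 -81.8] 185 [-31.7   8.6] 185 [ -10.6 -124. ] 185 [-11.6  -3.4] 
192 [-29.  -82.8] 192 [-27.6   6.4] 192 [ -14.6 -110.5] 192 [-15.6   8.5] 
200 [-24.4 -83.9] 200 [-23.   4.] 200 [-19.2 -95.1] 200 [-20.1  22.1] 
208 [-19.7 -85. ] 208 [-18.3   1.5] 208 [-23.7 -79.6] 208 [-24.7  35.7] 
215 [-15.6 -86. ] 215 [-14.3  -0.7] 215 [-27.7 -66.1] 215 [-28.6  47.7]
```

```bash
python3 - <<'E'
from h import *
from scipy.spatial.transform import Rotation as Ro
R=Ro.from_rotvec(arm.observe()['ee_rot']).as_matrix();print(R.round(3))
yaw=np.arctan2(R[1,0],R[0,0]);print(yaw)
for t in(-.209,-.209+np.pi,-.209-np.pi): print(t-yaw,(t-yaw)/(np.pi/2))
a=load('s0');b=load('d0')
print('jar',tri([(a,231,239),(b,313,227)]),'pot',atz(a,368,325,0),'tube',atz(a,291,277,9))
E
```

```text
[[-0.249 -0.     0.968]
 [-0.968 -0.002 -0.249]
 [ 0.002 -1.     0.   ]]
-1.8226208043663694
1.6136208043663693 1.0272629091633116
4.755213457956162 3.0272629091633116
-1.5279718492234238 -0.9727370908366884
jar (array([442.61532306,  14.45868412,  70.3793435 ]), [array([0., 0.]), array([ 0., -0.])]) pot [769.50533045 -13.7888271    0.        ] tube [584.22281591  19.41343466   9.        ]
```

Call:
jog_arm(twist=[[0, 0, 0], [0, 0, -0.08], [0, 0, -0.08], [0, 0, -0.08], [0, 0, -0.08], [0, 0, -0.08], [0, 0, -0.08], [0, 0, -0.08], [0, 0, -0.08], [0, 0, -0.08], [0, 0, -0.08], [0, 0, -0.08], [0, 0, -0.08], [0, 0, 0]], travel=[[0, 0, 0.6], [0.32, -0.28, 0.02], [0.32, -0.28, 0.02], [0.32, -0.28, 0.02], [0.32, -0.28, 0.02], [0.32, -0.28, 0.02], [0.32, -0.28, 0.02], [0.32, -0.28, 0.02], [0.32, -0.28, 0.02], [0.32, -0.28, 0.02], [0.32, -0.28, 0.02], [0.32, -0.28, 0.02], [0.32, -0.28, 0.02], [0, 0, 0]], hand=[85, 85, 85, 85, 85, 85, 85, 85, 85, 85, 85, 85, 85, 85], grip_force=60)

```text
time: 1.85
eef_pos: [528.7, 180.8, 307.2]
ee_rot: [-0.226, -2.083, 2.089]
wrist_force: [0.4, -0.1, -0.5]
width: 85.5
```

```bash
python3 - <<'E'
from h import *
from scipy.spatial.transform import Rotation as Ro
from fit import T
c=cap('wrist','w0')
R=Ro.from_rotvec(arm.observe()['ee_rot']).as_matrix();print(R.round(3), arm.observe()['eef_pos'])
yaw=np.arctan2(R[1,0],R[0,0]);print(yaw,-.209+np.pi-yaw)
p=[497.5,207,6,-.209,.021]
im=c['color'][:,:,::-1].copy()
for x in(10,24):
  for y in(-15,15):
    q=proj(c,T(p,(x,y,221.5)));print(q.round(1));
im=cv2.resize(im,None,fx=1.4,fy=1.4,interpolation=cv2.INTER_CUBIC);cv2.imwrite('pics/w0b.png',im)
E
```

```text
[[-0.972 -0.021 -0.233]
 [ 0.233  0.    -0.973]
 [ 0.021 -1.     0.005]] [527.91081919 181.65953857 307.31225184]
2.906551381990133 0.026041271599659854
[313.2 230. ]
[313.4 267.3]
[294.3 230.6]
[295.2 267.8]
```

View pics/w0b.png

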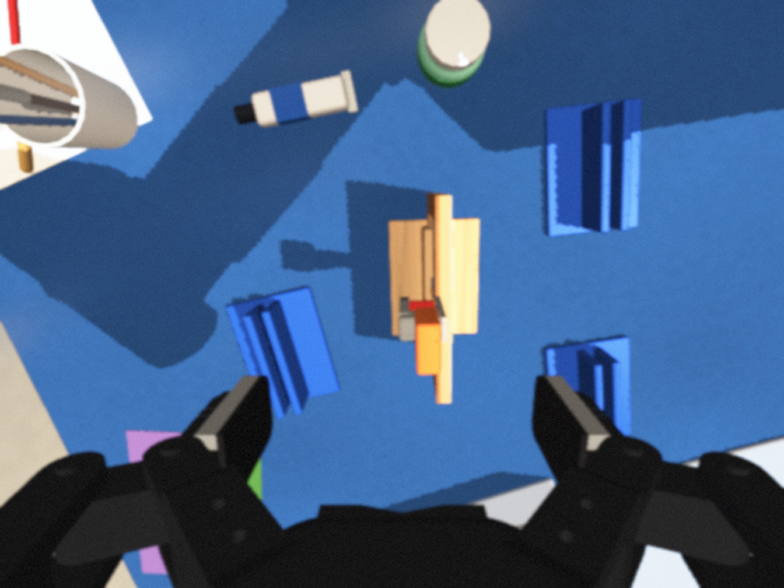

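The wrist view shows the orange tab's top face, centred near (428,349) in the enlarged picture, on the wooden rack's painting. That is about 1.5 mm from the fitted position. The hook and the red latch show on the painting's +x side, so the pick is confirmed.

Call:
jog_arm(twist=[[0, 0, 0.017], [0, 0, 0], [0, 0, 0], [0, 0, 0], [0, 0, 0], [0, 0, 0]], travel=[[-0.11, 0.21, 0], [0, 0, -0.3], [0, 0, -0.3], [0, 0, -0.3], [0, 0, -0.2], [0, 0, 0]], hand=[60, 60, 60, 60, 60, 60])

```text
time: 2.65
eef_pos: [511.9, 207.1, 193.9]
ee_rot: [-0.183, -2.106, 2.109]
wrist_force: [-0.1, -0.5, 0.0]
width: 60.1
```

Call:
jog_arm(twist=[[0, 0, 0], [0, 0, 0], [0, 0, 0], [0, 0, 0], [0, 0, 0], [0, 0, 0], [0, 0, 0], [0, 0, 0]], travel=[[0.05, -0.04, 0], [0, 0, 0], [0, 0, 0], [0, 0, 0], [0, 0, 0], [0, 0, 0], [0, 0, 0], [0, 0, 0]], hand=[60, 40, 25, 10, 8, 8, 8, 8])

```text
time: 3.65
eef_pos: [517.1, 204.2, 197.4]
ee_rot: [-0.185, -2.111, 2.108]
wrist_force: [-1.6, 0.2, 1.1]
width: 13.1
```

```bash
python3 - <<'E'
from h import *
from scipy.spatial.transform import Rotation as Ro
o=arm.observe();R=Ro.from_rotvec(o['ee_rot']).as_matrix();print(R.round(3), o['eef_pos'],o['wrist_force'],o['moment'],o['width'])
E
```

```text
[[-0.981 -0.02  -0.194]
 [ 0.194  0.004 -0.981]
 [ 0.021 -1.     0.   ]] [517.13223031 204.22279332 197.37195554] [-1.57119626  0.22955561  1.13313709] [ 0.13709463  0.58197541 -0.19492398] 13.068934081534454
```

Call:
jog_arm(twist=[[0, 0, 0], [0, 0, 0], [0, 0, 0], [0, 0, 0], [0, 0, 0], [0, 0, 0], [0, 0, 0], [0, 0, 0]], travel=[[0, 0, 0.1], [0, 0, 0.15], [0, 0, 0.15], [0, 0, 0.2], [0, 0, 0.2], [0, 0, 0.2], [0, 0, 0.1], [0, 0, 0]], hand=[8, 8, 8, 8, 8, 8, 8, 8])

```text
time: 4.65
eef_pos: [518.0, 203.5, 315.4]
ee_rot: [-0.189, -2.114, 2.109]
wrist_force: [0.2, 0.6, -2.7]
width: 12.9
```

```bash
python3 - <<'E'
from h import *
a=cap('scene','s1');b=cap('side','d1')
q=proj(a,[517,204,320]);r=proj(b,[517,204,320]);print(q,r)
def crop(c,u,v,w=100,h=130): x=int(u-w/2);y=max(0,int(v-40));return cv2.resize(c['color'][y:y+h,x:x+w,::-1],None,fx=4,fy=4,interpolation=cv2.INTER_CUBIC),(x,y)
i,o1=crop(a,*q);j,o2=crop(b,*r);print(o1,o2);h=min(len(i),len(j))
cv2.imwrite('pics/c3.png',np.hstack([i[:h],j[:h]]))
o=arm.observe();print(o['eef_pos'],o['wrist_force'],o['moment'],o['width'])
E
```

```text
[300.6420964  101.70965936] [261.2611039  186.05782349]
(250, 61) (211, 146)
[517.60848837 203.36083184 314.19450628] [ 0.48786901  0.62401332 -3.06971956] [-0.00753224 -0.14446468 -0.01997856] 13.155710189088241
```

View pics/c3.png

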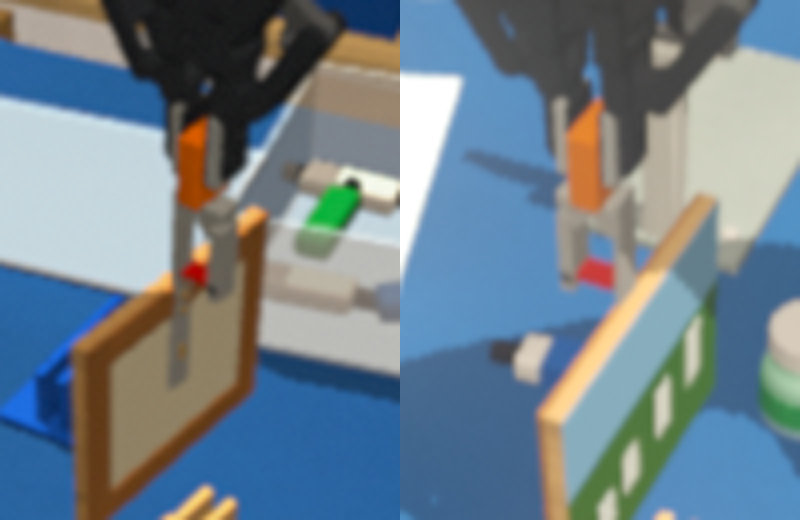

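Left view: the painting is clear of the rack and hangs square from the fingers, which hold the tab's upper three quarters at about (192,165). Right view: the latch (597,273) and nose (570,288) are free, and the stand is behind. I'll refit the held pose to get the offset from tool to hook.

```bash
cat > fit2.py <<'E'
from fit import *
a=load('s1');b=load('d1')
L=lambda u,v:(a,250+u/4,61+v/4);R=lambda u,v:(b,211+(u-400)/4,146+v/4)
P=[((10,-15,184.5),L(179,199)),((24,-15,184.5),L(203,210)),((-4,-80,125),L(74,350)),((4,-80,125),L(106,359)),((4,80,125),L(268,214)),((4,80,0),L(255,387)),((30.5,0,125.5),L(215,297)),((7,0,56),L(177,386)),
((24,15,184.5),R(568,206)),((10,15,184.5),R(599,212)),((4,80,125),R(540,412)),((-4,80,125),R(564,422)),((-4,-80,125),R(718,198)),((4,-80,125),R(697,190)),((30.5,0,125.5),R(570,288))]
p=run('paint',P,[500,207,120,-.2,0],[0,1,2,3,4])
t=np.array([517.6,203.4,314.2]);print('grip',T(p,(17,0,203)),'seat',T(p,(17,0,161)),'grip-tcp',T(p,(17,0,203))-t,'seat-tcp',T(p,(17,0,161))-t)
E
python3 fit2.py
```

```text
paint [ 4.98709e+02  2.07037e+02  1.22346e+02 -1.87000e-01  2.40000e-02] rms 1.2564969637156476
[[-0.5, -0.2], [-0.6, -0.6], [0.3, 0.0], [-4.5, -0.7], [-0.9, -0.0], [-1.3, 1.3], [1.9, 0.4], [1.0, 0.3], [-0.9, -1.4], [-1.0, -0.8], [0.9, 2.0], [-0.7, 0.9], [-1.1, 0.2], [0.3, 1.2], [0.7, -1.6]]
grip [520.14095723 202.9901606  324.88561127] seat [519.16205409 203.17498257 282.89742734] grip-tcp [ 2.54095723 -0.4098394  10.68561127] seat-tcp [  1.56205409  -0.22501743 -31.30257266]
```

Call:
jog_arm(twist=[[0, -0.013, 0.016], [0, 0, 0], [0, 0, 0], [0, 0, 0], [0, 0, 0], [0, 0, 0], [0, 0, 0], [0, 0, 0], [0, 0, 0], [0, 0, 0], [0, 0, 0], [0, 0, 0], [0, 0, 0], [0, 0, 0], [0, 0, 0], [0, 0, 0], [0, 0, 0], [0, 0, 0], [0, 0, 0], [0, 0, 0]], travel=[[-0.15, -0.1, 0], [-0.2, -0.18, 0], [-0.2, -0.22, 0], [-0.1, -0.25, 0], [0, -0.25, 0], [0, -0.25, 0], [0, -0.25, 0], [0, -0.25, 0], [0, -0.25, 0], [0, -0.25, 0], [0, -0.25, 0], [0, -0.25, 0], [0, -0.25, 0], [0, -0.25, 0], [0, -0.25, 0], [0, -0.22, 0], [0, -0.18, 0], [0, -0.12, 0], [0, 0, 0], [0, 0, 0]], hand=[8, 8, 8, 8, 8, 8, 8, 8, 8, 8, 8, 8, 8, 8, 8, 8, 8, 8, 8, 8])

```text
time: 7.25
eef_pos: [440.6, -210.8, 295.6]
ee_rot: [-0.145, -2.118, 2.124]
wrist_force: [-0.3, 0.2, -2.5]
width: 13.1
```

```bash
cat > st.py <<'E'
from h import *
from scipy.spatial.transform import Rotation as Ro
o=arm.observe();R=Ro.from_rotvec(o['ee_rot']).as_matrix();y=np.arctan2(-R[1,0],-R[0,0])
d=o['eef_pos']-np.array([541.2,-238.1,0]);c,s=np.cos(-.165),np.sin(-.165)
F=o['wrist_force']
print('t',o['time'],'tcp',o['eef_pos'].round(1),'stand',np.round([c*d[0]+s*d[1],-s*d[0]+c*d[1],d[2]],1),'yaw',y.round(3),'down',R[:,1].round(3),'F',F.round(2),'Fst',round(c*F[0]+s*F[1],2),'M',o['moment'].round(2),'w',round(o['width'],1))
E
python3 st.py
```

```text
t 7.25 tcp [ 440.6 -210.8  295.6] stand [-103.7   10.4  295.6] yaw -0.167 down [-0.03 -0.   -1.  ] F [-0.27  0.16 -2.5 ] Fst -0.29 M [ 0.01 -0.13 -0.  ] w 13.1
```

Call:
jog_arm(twist=[[0, -0.019, 0], [0, 0, 0], [0, 0, 0], [0, 0, 0], [0, 0, 0], [0, 0, 0]], travel=[[0.1, -0.04, 0.05], [0.15, -0.05, 0.01], [0.15, -0.05, 0.01], [0.13, -0.04, 0.01], [0.1, -0.03, 0.01], [0, 0, 0]], hand=[8, 8, 8, 8, 8, 8])

```text
time: 8.0
eef_pos: [508.5, -230.9, 307.6]
ee_rot: [-0.186, -2.142, 2.142]
wrist_force: [-0.4, 0.5, -2.3]
width: 12.8
```

```bash
python3 st.py; python3 - <<'E'
from h import *
a=cap('scene','s2');b=cap('side','d2')
q=proj(a,[505,-230,260]);r=proj(b,[505,-230,260]);print(q,r)
def crop(c,u,v,w,h,s): x=int(u-w/2);y=max(0,int(v-h/2));return cv2.resize(c['color'][y:y+h,x:x+w,::-1],None,fx=s,fy=s,interpolation=cv2.INTER_CUBIC),(x,y)
i,o1=crop(a,*q,130,150,3);j,o2=crop(b,*r,80,100,4.5);print(o1,o2);h=min(len(i),len(j))
cv2.imwrite('pics/c4.png',np.hstack([i[:h],j[:h]]))
E
```

```text
t 8.0 tcp [ 508.5 -230.9  307.6] stand [-33.5   1.8 307.6] yaw -0.163 down [ 0.011 -0.001 -1.   ] F [-0.44  0.54 -2.28] Fst -0.52 M [-0.02  0.06 -0.  ] w 12.8
[165.1302177 285.4263501] [309.96890257 104.63734176]
(100, 210) (269, 54)
```

View pics/c4.png

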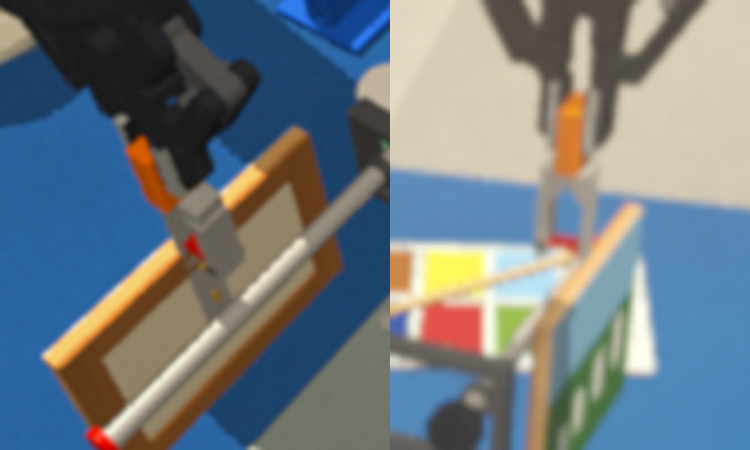

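The left view shows the strip just behind the pin, at about (222,310), and the nose at (228,278) above it. The right view shows the hook upright, with the panel on the stand's -x side of the pin as intended. Next I'll lower a little and feel along the stand's +x.

Call:
jog_arm(twist=[[0, 0, 0], [0, 0, 0], [0, 0, 0], [0, 0, 0], [0, 0, 0], [0, 0, 0]], travel=[[0, 0, -0.09], [0, 0, -0.08], [0.03, -0.01, 0], [0.03, 0, 0], [0.03, -0.01, 0], [0, 0, 0]], hand=[8, 8, 8, 8, 8, 8])

```text
time: 8.85
eef_pos: [516.5, -232.7, 290.0]
ee_rot: [-0.187, -2.142, 2.142]
wrist_force: [0.4, -0.0, -2.1]
width: 13.0
```

```bash
python3 st.py
```

```text
t 8.85 tcp [ 516.5 -232.7  290. ] stand [-25.2   1.3 290. ] yaw -0.162 down [ 0.011 -0.001 -1.   ] F [ 0.37 -0.   -2.07] Fst 0.37 M [ 0.03  0.06 -0.02] w 13.0
```

Call:
jog_arm(twist=[[0, 0, 0], [0, 0, 0], [0, 0, 0]], travel=[[0.02, 0, 0], [0.02, 0, 0], [0, 0, 0]], hand=[8, 8, 8])

```text
time: 9.22
eef_pos: [520.9, -232.7, 290.2]
ee_rot: [-0.187, -2.142, 2.142]
wrist_force: [-0.1, 0.3, -3.3]
width: 13.0
```

Call:
jog_arm(twist=[[0, 0, 0], [0, 0, 0]], travel=[[0.02, 0, 0], [0, 0, 0]], hand=[8, 8])

```text
time: 9.48
eef_pos: [523.0, -232.7, 290.1]
ee_rot: [-0.187, -2.142, 2.142]
wrist_force: [-0.6, -0.4, -1.9]
width: 12.9
```

Call:
jog_arm(twist=[[0, 0, 0], [0, 0, 0]], travel=[[0.02, 0, 0], [0, 0, 0]], hand=[8, 8])

```text
time: 9.72
eef_pos: [523.8, -232.8, 290.1]
ee_rot: [-0.184, -2.14, 2.141]
wrist_force: [-1.3, 1.0, -2.4]
width: 13.1
```

Call:
jog_arm(twist=[[0, 0, 0], [0, 0, 0]], travel=[[0.02, 0, 0], [0, 0, 0]], hand=[8, 8])

```text
time: 9.98
eef_pos: [524.4, -232.9, 290.0]
ee_rot: [-0.18, -2.138, 2.139]
wrist_force: [-2.1, 0.9, -1.7]
width: 13.4
```

```bash
python3 st.py
```

```text
t 9.975 tcp [ 524.4 -232.9  290. ] stand [-17.4   2.3 290. ] yaw -0.163 down [ 0.005 -0.001 -1.   ] F [-2.12  0.88 -1.66] Fst -2.23 M [ 0.26  1.3  -0.01] w 13.4
```

Call:
jog_arm(twist=[[0, 0, 0], [0, 0, 0], [0, 0, 0], [0, 0, 0]], travel=[[-0.05, 0, 0], [0, 0, -0.06], [0, 0, -0.06], [0, 0, 0]], hand=[8, 8, 8, 8])

```text
time: 10.48
eef_pos: [521.4, -232.6, 277.1]
ee_rot: [-0.186, -2.142, 2.141]
wrist_force: [-0.1, -0.1, -1.9]
width: 12.9
```

```bash
python3 st.py
```

```text
t 10.475 tcp [ 521.4 -232.6  277.1] stand [-20.5   2.1 277.1] yaw -0.163 down [ 0.011 -0.001 -1.   ] F [-0.09 -0.14 -1.92] Fst -0.06 M [ 0.01 -0.    0.01] w 12.9
```

Call:
jog_arm(twist=[[0, 0, 0], [0, 0, 0], [0, 0, 0]], travel=[[-0.02, 0, -0.02], [0, 0, -0.03], [0, 0, 0]], hand=[8, 8, 8])

```text
time: 10.85
eef_pos: [519.5, -232.7, 271.7]
ee_rot: [-0.186, -2.142, 2.142]
wrist_force: [0.2, -0.1, -2.6]
width: 13.2
```

Call:
jog_arm(twist=[[0, 0, 0], [0, 0, 0]], travel=[[0, 0, -0.03], [0, 0, 0]], hand=[8, 8])

```text
time: 11.1
eef_pos: [519.5, -232.7, 268.5]
ee_rot: [-0.187, -2.142, 2.142]
wrist_force: [-0.3, -0.7, -1.9]
width: 12.9
```

```bash
python3 st.py
```

```text
t 11.1 tcp [ 519.5 -232.7  268.5] stand [-22.3   1.8 268.5] yaw -0.163 down [ 0.011 -0.001 -1.   ] F [-0.34 -0.69 -1.91] Fst -0.22 M [-0.02  0.02  0.05] w 12.9
```

Call:
jog_arm(twist=[[0, 0, 0], [0, 0, 0]], travel=[[0, 0, -0.03], [0, 0, 0]], hand=[8, 8])

```text
time: 11.35
eef_pos: [519.9, -233.0, 267.2]
ee_rot: [-0.189, -2.142, 2.144]
wrist_force: [-0.9, 2.1, -0.4]
width: 13.1
```

Call:
jog_arm(twist=[[0, 0, 0], [0, 0, 0]], travel=[[0, 0, -0.03], [0, 0, 0]], hand=[8, 8])

```text
time: 11.6
eef_pos: [519.9, -233.1, 265.7]
ee_rot: [-0.191, -2.142, 2.146]
wrist_force: [-1.8, 1.8, 3.7]
width: 13.2
```

Call:
jog_arm(twist=[[0, 0, 0], [0, 0, 0]], travel=[[0, 0, -0.03], [0, 0, 0]], hand=[8, 8])

```text
time: 11.85
eef_pos: [519.8, -233.1, 264.0]
ee_rot: [-0.193, -2.142, 2.147]
wrist_force: [-2.1, 2.1, 4.8]
width: 12.5
```

Call:
jog_arm(twist=[[0, 0, 0], [0, 0, 0]], travel=[[0, 0, -0.03], [0, 0, 0]], hand=[8, 8])

```text
time: 12.1
eef_pos: [520.0, -233.3, 262.8]
ee_rot: [-0.195, -2.143, 2.15]
wrist_force: [-1.2, 1.6, 6.0]
width: 12.9
```

Call:
jog_arm(twist=[[0, 0, 0], [0, 0, 0]], travel=[[0, 0, -0.03], [0, 0, 0]], hand=[8, 8])

```text
time: 12.35
eef_pos: [520.5, -233.6, 261.8]
ee_rot: [-0.199, -2.143, 2.153]
wrist_force: [-2.0, 2.1, 5.4]
width: 13.1
```

```bash
python3 st.py; python3 - <<'E'
from h import *
a=cap('scene','s3');b=cap('side','d3')
q=proj(a,[525,-230,230]);r=proj(b,[525,-230,230]);print(q,r)
def crop(c,u,v,w,h,s): x=int(u-w/2);y=max(0,int(v-h/2));return cv2.resize(c['color'][y:y+h,x:x+w,::-1],None,fx=s,fy=s,interpolation=cv2.INTER_CUBIC),(x,y)
i,o1=crop(a,*q,65,75,6);j,o2=crop(b,*r,65,75,6);print(o1,o2)
cv2.imwrite('pics/c5.png',np.hstack([i,j]))
E
```

```text
t 12.35 tcp [ 520.5 -233.6  261.8] stand [-21.2   1.  261.8] yaw -0.161 down [ 0.023 -0.006 -1.   ] F [-2.03  2.08  5.4 ] Fst -2.34 M [0.84 0.7  0.03] w 13.1
[181.03919883 302.34599961] [301.5604437  114.46947907]
(148, 264) (269, 76)
```

View pics/c5.png

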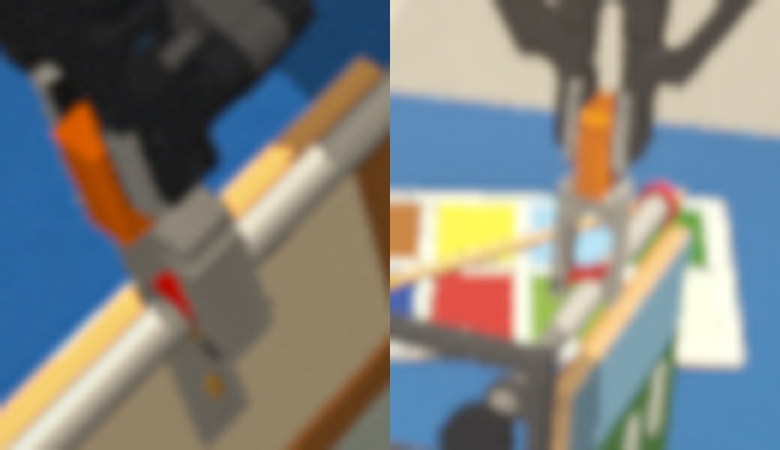

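Left: the nose is below the pin on its +x side and the red latch rests on top of the pin at (172,297). Right: the pin enters the mouth under the red latch at (587,275). So the pin is correctly in the mouth, and I'll keep pressing.

Call:
jog_arm(twist=[[0.004, 0.015, 0], [0, 0, 0]], travel=[[0, 0, -0.035], [0, 0, -0.035]], hand=[8, 8])

```text
time: 12.7
eef_pos: [522.1, -234.3, 257.9]
ee_rot: [-0.179, -2.138, 2.142]
wrist_force: [-1.0, 1.8, 6.6]
width: 12.8
```

Call:
jog_arm(twist=[[0.004, 0.005, 0], [0, 0, 0]], travel=[[0, 0, -0.035], [0, 0, -0.035]], hand=[8, 8])

```text
time: 12.95
eef_pos: [523.8, -235.3, 253.8]
ee_rot: [-0.176, -2.141, 2.139]
wrist_force: [-3.8, 2.5, 8.2]
width: 13.0
```

```bash
python3 st.py
```

```text
t 12.95 tcp [ 523.8 -235.3  253.8] stand [-1.760e+01 -1.000e-01  2.538e+02] yaw -0.161 down [ 0.004  0.001 -1.   ] F [-3.83  2.54  8.19] Fst -4.19 M [ 0.92  1.05 -0.03] w 13.0
```

Call:
jog_arm(twist=[[0, 0, 0], [0, 0, 0]], travel=[[-0.03, 0.01, -0.035], [-0.02, 0.01, -0.035]], hand=[8, 8])

```text
time: 13.2
eef_pos: [522.2, -234.8, 249.8]
ee_rot: [-0.188, -2.142, 2.147]
wrist_force: [2.1, -0.2, 5.1]
width: 13.0
```

Call:
jog_arm(twist=[[0, 0, 0], [0, 0, 0]], travel=[[-0.01, 0.01, -0.035], [-0.01, 0, -0.035]], hand=[8, 8])

```text
time: 13.45
eef_pos: [522.8, -235.2, 245.9]
ee_rot: [-0.198, -2.142, 2.155]
wrist_force: [-0.6, 1.9, 8.3]
width: 12.9
```

```bash
python3 st.py
```

```text
t 13.45 tcp [ 522.8 -235.2  245.9] stand [-1.860e+01 -1.000e-01  2.459e+02] yaw -0.16 down [ 0.023 -0.008 -1.   ] F [-0.57  1.87  8.33] Fst -0.87 M [0.83 0.53 0.06] w 12.9
```

Call:
jog_arm(twist=[[0.005, 0.01, 0], [0.003, 0.004, 0]], travel=[[-0.02, 0.01, -0.035], [-0.02, 0.01, -0.035]], hand=[8, 8])

```text
time: 13.7
eef_pos: [522.3, -234.3, 240.7]
ee_rot: [-0.183, -2.146, 2.14]
wrist_force: [5.7, -1.8, 1.3]
width: 13.0
```

Call:
jog_arm(twist=[[0.003, 0.003, 0], [0, 0, 0]], travel=[[-0.01, 0, -0.03], [-0.01, 0, -0.02]], hand=[8, 8])

```text
time: 13.95
eef_pos: [519.9, -233.6, 232.9]
ee_rot: [-0.173, -2.149, 2.129]
wrist_force: [0.1, -0.9, -2.8]
width: 13.1
```

```bash
python3 st.py
```

```text
t 13.95 tcp [ 519.9 -233.6  232.9] stand [-21.7   1.  232.9] yaw -0.16 down [ 0.002  0.009 -1.   ] F [ 0.09 -0.9  -2.78] Fst 0.23 M [-0.05  0.04  0.04] w 13.1
```

Call:
jog_arm(twist=[[0, 0, 0], [0, 0, 0]], travel=[[0, 0, -0.015], [0, 0, 0]], hand=[8, 8])

```text
time: 14.2
eef_pos: [519.7, -233.6, 231.1]
ee_rot: [-0.173, -2.148, 2.129]
wrist_force: [0.8, 1.0, 1.8]
width: 12.8
```

Call:
jog_arm(twist=[[0, 0, 0], [0, 0, 0]], travel=[[0, 0, -0.015], [0, 0, 0]], hand=[8, 8])

```text
time: 14.45
eef_pos: [519.7, -233.6, 231.2]
ee_rot: [-0.174, -2.149, 2.13]
wrist_force: [1.3, -0.5, -1.6]
width: 12.9
```

```bash
python3 st.py; python3 - <<'E'
from h import *
a=cap('scene','s4');b=cap('side','d4')
q=proj(a,[525,-230,215]);r=proj(b,[525,-230,215])
def crop(c,u,v,w,h,s): x=int(u-w/2);y=max(0,int(v-h/2));return cv2.resize(c['color'][y:y+h,x:x+w,::-1],None,fx=s,fy=s,interpolation=cv2.INTER_CUBIC),(x,y)
i,o1=crop(a,*q,65,75,6);j,o2=crop(b,*r,65,75,6)
cv2.imwrite('pics/c6.png',np.hstack([i,j]))
E
```

```text
t 14.45 tcp [ 519.7 -233.6  231.2] stand [-22.    0.9 231.2] yaw -0.16 down [ 0.003  0.008 -1.   ] F [ 1.32 -0.49 -1.63] Fst 1.39 M [-0.03 -0.27 -0.06] w 12.9
```

View pics/c6.png

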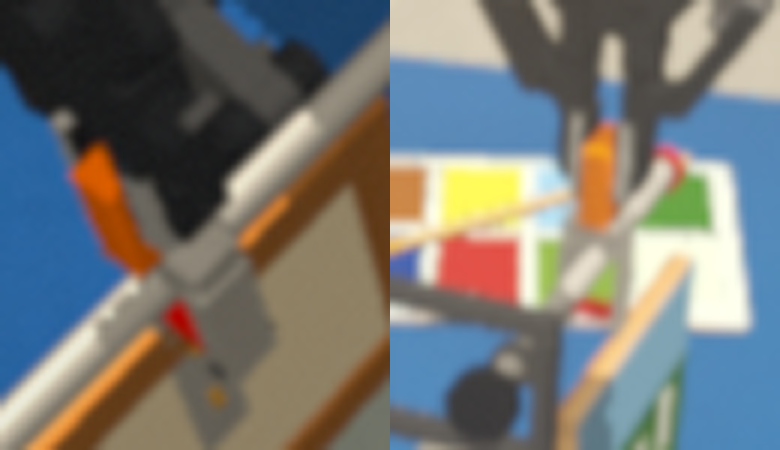

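The latch is now shut beneath the pin: red at (183,327) below the pin on the left, and at (593,308) below the pin on the right. The pin lies at the top of the throat. I'll seat it fully, release and retreat upwards.

Call:
jog_arm(twist=[[0, 0, 0], [0, 0, 0], [0, 0, 0], [0, 0, 0], [0, 0, 0], [0, 0, 0], [0, 0, 0], [0, 0, 0]], travel=[[0, 0, -0.01], [0, 0, 0], [0, 0, 0], [0, 0, 0], [0, 0, 0], [0, 0, 0], [0, 0, 0], [0, 0, 0]], hand=[8, 14, 18, 24, 35, 45, 50, 50])

```text
time: 15.55
eef_pos: [519.1, -233.9, 229.6]
ee_rot: [-0.172, -2.147, 2.13]
wrist_force: [-0.2, 0.5, 0.5]
width: 49.9
```

Call:
jog_arm(twist=[[0, 0, 0], [0, 0, 0], [0, 0, 0], [0, 0, 0], [0, 0, 0], [0, 0, 0], [0, 0, 0], [0, 0, 0]], travel=[[0, 0, 0.1], [0, 0, 0.2], [0, 0, 0.2], [0, 0, 0.3], [0, 0, 0.3], [0, 0, 0.2], [0, 0, 0], [0, 0, 0]], hand=[55, 55, 55, 55, 55, 55, 55, 55])

```text
time: 16.55
eef_pos: [518.4, -234.2, 368.1]
ee_rot: [-0.177, -2.147, 2.133]
wrist_force: [-0.4, 0.2, -0.7]
width: 55.1
```

Call:
jog_arm(twist=[[0, 0, 0], [0, 0, 0], [0, 0, 0], [0, 0, 0], [0, 0, 0], [0, 0, 0], [0, 0, 0], [0, 0, 0], [0, 0, 0], [0, 0, 0], [0, 0, 0], [0, 0, 0], [0, 0, 0], [0, 0, 0], [0, 0, 0], [0, 0, 0], [0, 0, 0], [0, 0, 0], [0, 0, 0], [0, 0, 0]], travel=[[0, 0, 0], [0, 0, 0], [0, 0, 0], [0, 0, 0], [0, 0, 0], [0, 0, 0], [0, 0, 0], [0, 0, 0], [0, 0, 0], [0, 0, 0], [0, 0, 0], [0, 0, 0], [0, 0, 0], [0, 0, 0], [0, 0, 0], [0, 0, 0], [0, 0, 0], [0, 0, 0], [0, 0, 0], [0, 0, 0]], hand=[55, 55, 55, 55, 55, 55, 55, 55, 55, 55, 55, 55, 55, 55, 55, 55, 55, 55, 55, 55])

```text
time: 19.05
eef_pos: [517.8, -233.9, 366.1]
ee_rot: [-0.172, -2.146, 2.13]
wrist_force: [0.1, 0.5, -0.1]
width: 55.1
```

```bash
python3 st.py; python3 - <<'E'
from h import *
a=cap('scene','s5')
import time
b=cap('side','d5');a2=cap('scene','s6')
print('motion',np.abs(a['color'].astype(int)-a2['color']).mean())
q=proj(a,[525,-230,190]);r=proj(b,[525,-230,190])
def crop(c,u,v,w,h,s): x=int(u-w/2);y=max(0,int(v-h/2));return cv2.resize(c['color'][y:y+h,x:x+w,::-1],None,fx=s,fy=s,interpolation=cv2.INTER_CUBIC),(x,y)
i,o1=crop(a,*q,100,120,4);j,o2=crop(b,*r,100,120,4)
h=min(len(i),len(j));cv2.imwrite('pics/c7.png',np.hstack([i[:h],j[:h]]))
E
```

```text
t 19.05 tcp [ 517.8 -233.9  366.1] stand [-2.380e+01  3.000e-01  3.661e+02] yaw -0.16 down [ 0.001  0.007 -1.   ] F [ 0.05  0.54 -0.12] Fst -0.04 M [-0.02 -0.01 -0.06] w 55.1
motion 0.6205683106575963
```

View pics/c7.png

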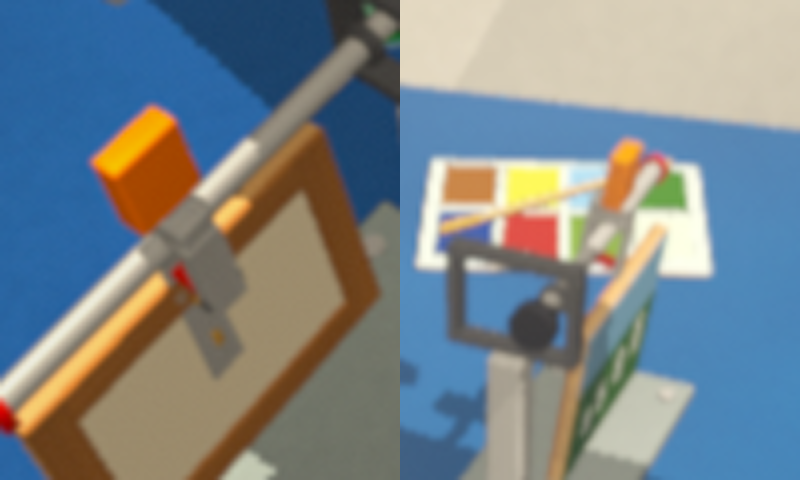

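The painting hangs on the pin with the latch shut beneath it, at (182,277) on the left and (607,258) on the right. It tilts slightly, as its off-centre weight would make it. I'll wait and check that it is at rest.

Call:
jog_arm(twist=[[0, 0, 0], [0, 0, 0], [0, 0, 0], [0, 0, 0], [0, 0, 0], [0, 0, 0], [0, 0, 0], [0, 0, 0], [0, 0, 0], [0, 0, 0], [0, 0, 0], [0, 0, 0], [0, 0, 0], [0, 0, 0], [0, 0, 0], [0, 0, 0], [0, 0, 0], [0, 0, 0], [0, 0, 0], [0, 0, 0]], travel=[[0, 0, 0.2], [0, 0, 0.2], [0, 0, 0], [0, 0, 0], [0, 0, 0], [0, 0, 0], [0, 0, 0], [0, 0, 0], [0, 0, 0], [0, 0, 0], [0, 0, 0], [0, 0, 0], [0, 0, 0], [0, 0, 0], [0, 0, 0], [0, 0, 0], [0, 0, 0], [0, 0, 0], [0, 0, 0], [0, 0, 0]], hand=[55, 55, 55, 55, 55, 55, 55, 55, 55, 55, 55, 55, 55, 55, 55, 55, 55, 55, 55, 55])

```text
time: 21.7
eef_pos: [517.2, -233.5, 404.2]
ee_rot: [-0.167, -2.146, 2.127]
wrist_force: [-0.1, 0.0, -0.1]
width: 54.8
```

```bash
python3 - <<'E'
from h import *
r0=load('d5')['color'].astype(float)
q=proj(load('d5'),[500,-230,110]).astype(int)
g=lambda c:cv2.cvtColor(c['color'][q[1]-30:q[1]+35,q[0]-45:q[0]+45],cv2.COLOR_RGB2GRAY).astype(np.float32)
G=[g(load('d5'))]+[g(arm.capture('side')) for _ in range(8)]
for k in G[1:]: print(np.round(cv2.phaseCorrelate(G[0],k)[0],2),np.abs(k-G[0]).mean().round(2))
# jar, tube, pot unchanged?
a,b=load('s0'),load('s5')
for n,(x,y) in dict(jar=(231,239),tube=(290,277),pot=(370,308)).items(): print(n,np.abs(a['color'][y-12:y+12,x-12:x+12].astype(int)-b['color'][y-12:y+12,x-12:x+12]).mean().round(1))
E
```

```text
[-0.03  0.  ] 0.48
[-0.02  0.  ] 0.48
[-0.04  0.01] 0.48
[-0.05  0.01] 0.49
[-0.02  0.01] 0.48
[-0.02  0.02] 0.48
[-0.02  0.  ] 0.48
[-0.04 -0.02] 0.48
jar 42.0
tube 8.2
pot 8.2
```

```bash
python3 - <<'E'
from h import *
a,b=load('d0'),load('d5')
for n,(x,y) in dict(jar=(313,238),pot=(192,208),tube=(245,237)).items():
    A,B=[cv2.cvtColor(c['color'][y-22:y+22,x-22:x+22],cv2.COLOR_RGB2GRAY).astype(np.float32) for c in(a,b)]
    print(n,np.abs(A-B).mean().round(1),np.round(cv2.phaseCorrelate(A,B),2) if 0 else cv2.phaseCorrelate(A,B))
arm.hand_in()
E
```

```text
jar 16.7 ((0.37437975750609453, 0.5536901501371503), 0.8867980547304507)
pot 1.2 ((0.5149806531762202, 0.5291857237059858), 1.0038744470219554)
tube 11.4 ((0.437354900508673, 0.484506391057284), 0.742788525334111)
the job is handed in; nothing more can be done
```

I hung the painting on the pin, with its latch shut beneath it, and handed the job in at about 22 s of the 61 s allowed.

**What I did:**
- I gripped the orange tab, lifted the painting clear of the wooden rack and carried it round the stand's post head.
- With the nose held above the pin, I felt for the pin with the back strip. I met it with about 2 N at roughly 22 mm on the -x side of the slot's middle.
- I pressed the hook down. The pin met the latch, the wrist read at most 8.3 N upward between steps (10–11 N with the painting's weight), and then the load dropped as the latch snapped shut.
- I seated the hook, opened the fingers and backed away upwards.

**Last checks:**
- **Hook and latch:** the pictures show the pin in the throat and the red latch shut beneath it. They also show the painting leaning a little on the pin, as its off-centre weight would make it; I did not measure the lean.
- **At rest:** the painting shifted less than 0.1 px over the final pictures, and the wrist force was near zero.
- **Bystanders:** the jar, tube and pot showed no displacement in the side view. The apparent shift was about half a pixel, the same for all three.
- **One that disagreed:** the jar's patch in the scene view had changed a lot. I put that down to the arm or its shadow in front of it, since the side view shows the jar in place.

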